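Slide the red-car puzzle board out over the customer edge

TASK

On the raised grey display deck of the toy-shop counter, slide the flat wooden puzzle board with the red car out over the deck's far edge, the yellow-striped one away from the robot, until about a third of its length sticks out, squared to that edge, so that a customer can take it by the overhang. Keep it lying flat on the deck all the way (no lifting or tipping) and leave the other two boards where they are.

Things in the scene. Friction and masses are not known exactly. Their poses are not given: they have to be found in the camera images.
- car_board: the board to slide: loose flat wooden board, 120 mm long (its x), 100 mm wide (its y), 8 mm thick, about 70 g, pale wood with a red car picture on top; origin at the centre of its underside, z up. It starts flat on the deck, length roughly across the striped edge; pushed on its robot-side end it slides easily without coasting, and turns square to two fingertips spread about 50 mm
- edge (a point): middle of the top line of the deck's striped edge, at the height of the deck's top (40 mm above the counter); x points horizontally outwards over the edge (away from the robot), y runs along the edge, z up. The deck is a fixed solid slab, 320 mm deep (from this edge back along -x) by 540 mm along y, with a 12 mm yellow strip along this edge that is flush with its top; beyond the edge is a 40 mm drop to the counter.
- boat_board: bystander: the same board (120 x 100 x 8 mm) with a blue sailing boat; origin at the centre of its underside. The three boards lie side by side on the deck in any order, about 170 mm apart between centres.
- tree_board: bystander: the same board (120 x 100 x 8 mm) with a green tree; origin at the centre of its underside
Mind the look-alikes: they are no part of the job. What is shaped like the car_board but orange or purple is not meant.

How it is judged (in metres and radians):
At the end, for the whole second after the job is handed in: red-car board at rest flat on the deck, centre 5 to 36 mm inside the striped edge (24 to 55 mm overhanging), length within 0.24 rad of square to the edge, within 220 mm of the edge middle along it; boat and tree boards within 15 mm of their starts (x of car_board in the frame of edge between -0.036 and -0.005 m and y of car_board in the frame of edge between -0.22 and 0.22 m and z of car_board in the frame of edge between -0.004 and 0.004 m and angle between the x axis of car_board and the x axis of edge, either way round below 0.24 rad and angle between car_board's own z axis and vertical below 0.06 rad and linear speed of car_board below 0.02 m/s and distance of each of boat_board, tree_board from where it was at the start of the episode below 0.015 m); the robot touches nothing.
It fails at once if the red-car board is lifted more than 15 mm off the deck (z of car_board in the frame of edge above 0.015 m).
It fails at once if the red-car board is tipped by more than 0.25 rad (14 degrees) (angle between car_board's own z axis and vertical above 0.25 rad).
It fails at once if the boat board is moved by more than 15 mm (distance of boat_board from where it was at the start of the episode above 0.015 m).
It fails at once if the tree board is moved by more than 15 mm (distance of tree_board from where it was at the start of the episode above 0.015 m).
It also fails if it takes over 32 s, if anything falls off the work surface, if the arm or the gripper's body presses on something with over 40 N, if the wrist force passes 120 N, or if a joint passes its speed limit or range.

ROBOT

A 7-joint arm with a two-finger parallel gripper is mounted at the origin on the work surface. World frame = base frame: x ahead of the robot, y to its left, z up, the work surface at z = 0. Lengths are in mm, angles in rad, forces in N, time in s.
With the tool pointing down it reaches from about 400 to 850 mm from the base axis. Payload 10.4 kg.
Tool frame: the origin (TCP) lies on the mounting face of the last link; the fingertips stand 182 mm ahead of it and the grasp point (between the pads) lies 164 mm ahead of it (bot.hold_point_z is the distance from the TCP to the grasp point, in mm); z points along the fingers, y is the line along which they close (so a half turn about z gives the same grasp; the last joint's range is limited). The gripper opens to 87 mm and grips with 3 to 60 N. Pads are 19 mm wide; open, the fingers measure 117 mm over their backs; the gripper's body (75 mm by 190 mm) begins 51 mm behind the grasp point.
Start: joints at [1.252, 0.332, -0.065, 1.46, 0.022, 1.35, -0.088], TCP at [182.204, -597.858, 404.776] pointing down, gripper open.
Joint ranges: [-2.6, 2.6], [-0.5, 2.12], [-1.47, 1.34], [0.16, 2.42], [-1.27, 4.41], [0.06, 2.06], [-2.6, 2.6]. Speed limits (rad/s): [2.22, 2.22, 2.79, 2.79, 3.14, 3.14, 3.14].

INTERFACE

Orientations are given as a unit quaternion [w, x, y, z].
In Python, from rig import bot gives the robot as it stands.
- The arm moves only by the tool drive_tool, never from a script. Its argument "series" is one flat list of numbers, 5 for each row, row after row: the shift along the tool's x, y, z in mm, then the turn about the tool's z in degrees, then the gripper's target within -1 to 1 (fully open at 1, half-way at 0, shut at -1). A call has exactly 8 rows; each row is the pose to reach, as a shift and turn from the pose commanded when the call began, along the tool's axes at that moment; what a row does not reach only later rows make up. A row lasts 1/12 s, in which the tool goes at most 41.7 mm and 7.16 degrees, less where a joint would pass 70% of its speed; a pose out of reach is approached as far as the arm can. A call with a gripper value outside its range is refused whole. The fingers move at their own pace and stop on an object; "squeeze" is the grip in N (left out, the last holds). Time passes only in rows, so rows that repeat a pose let the fingers close, or fill a call up. It gives the time, the measured TCP pose, the force, the opening and the grip force at its end, in the units of the state.
- bot.read_state(): the state, without advancing time (a new reading comes with each control period).
- bot.get_image(name): name is "scene" or "top"; returns the picture (400x640x3 uint8, red, green, blue); there is no depth.
- bot.get_calibration(name): a dict with "fx", "fy", "cx", "cy" (pixels), "position" and "rotation" of the camera in the world. Camera axes: x right, y down, z forward; pixel columns grow to the right and rows downward; lengths in mm; the calibration is good to about 2 mm. A picture is of the moment at which its call begins. get_calibration takes no time and is no camera call.
- bot.close_job(): hands the job in; it is judged then, once.
The state is a dict: "t": time; "q": joint angles; "qvel": joint speeds; "joint_torque": joint torques, N m; "ee_pos": TCP position; "tool_rot": TCP orientation; "wrist_force": force on the tool from outside, world axes, zero at the start; "torque": the same for the moment, N m; "finger_gap": opening from 0.0 (shut) to 1.0 (fully open); "finger_force": force on a finger pad.
Only numpy, scipy, OpenCV 4.12 (cv2) and the standard library are available. Lean on these libraries where they do the work, as an engineer would, in place of code of your own. Each camera call takes 0.05 s, during which the arm holds its last target. There are 200 camera calls.

## Working session

There is one attempt and no reset: what is moved stays moved. The work goes in short steps, Python scripts to look and compute and a tool call to move; the robot and the scene stay as the last step left them, time stands still between calls to the robot, and variables do not carry over. Pictures are saved under pics/ and viewed, at most 10 in all, crops included, and the job is handed in when it is done.

Besides the shell and the picture viewer there is one more tool, called after "Request:" as name(argument=value, ...) on one line, values as JSON. drive_tool: Moves the arm, as the interface text tells. Its arguments: {"type":"object","properties":{"series":{"type":"array","items":{"type":"number"}},"squeeze":{"type":"number"}},"required":["series"]}

```bash
mkdir -p pics
python3 - <<'E'
from rig import bot
import cv2
for n in("top","scene"):
    cv2.imwrite(f"pics/{n}0.png",bot.get_image(n)[:,:,::-1]); print(bot.get_calibration(n))
s=bot.read_state();print(s["t"],s["ee_pos"],s["tool_rot"],s["finger_gap"])
E
```

```text
{'fx': 374.4580010088552, 'fy': 374.4580010088552, 'cx': 317.3698878678922, 'cy': 194.03794569085173, 'position': array([414.10435971, -25.94312487, 864.03727358]), 'rotation': array([-0.05659953,  0.70662165, -0.70279873,  0.05963457])}
{'fx': 470.04923478700346, 'fy': 470.04923478700346, 'cx': 314.91825457683933, 'cy': 205.49941197647522, 'position': array([1428.55086667, -110.49929073,  772.15618389]), 'rotation': array([-0.31684939,  0.67320052,  0.59868616, -0.2966183 ])}
0.1 [ 182.17247528 -597.74811673  404.02791773] [-6.17416911e-04  9.89078733e-01  1.47386772e-01 -1.32748601e-04] 0.997820235659049
```

View pics/top0.png

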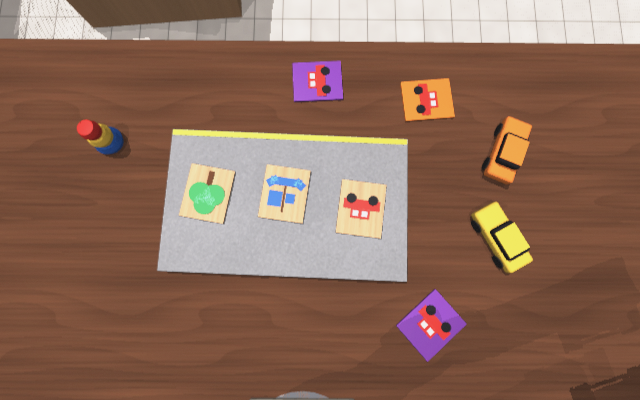

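View pics/scene0.png

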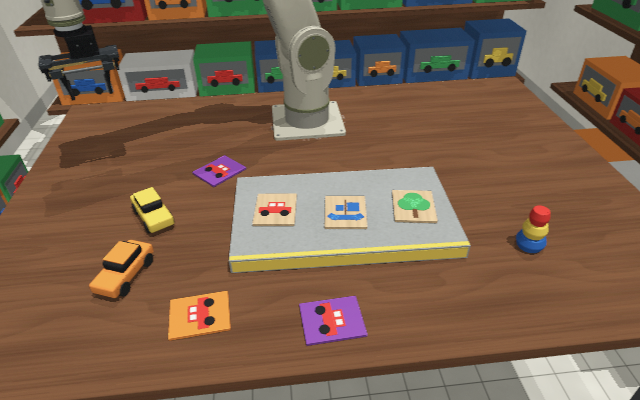

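The car board is the right one in "top" (corners about (342,180), (386,184), (381,238), (336,232)). The striped edge runs from (172,131) to (407,142), and the boat board sits to its left.

```bash
cat > h.py <<'E'
from rig import bot
import cv2, numpy as np
from scipy.spatial.transform import Rotation as R
def cam(n):
    c=bot.get_calibration(n); q=c["rotation"]; return c,R.from_quat([q[1],q[2],q[3],q[0]])
def toworld(n,px,z):
    c,r=cam(n); px=np.atleast_2d(px).astype(float)
    d=r.apply(np.c_[(px[:,0]-c["cx"])/c["fx"],(px[:,1]-c["cy"])/c["fy"],np.ones(len(px))])
    return c["position"]+d*((z-c["position"][2])/d[:,2])[:,None]
def measure(im,box):
    h=cv2.cvtColor(im,cv2.COLOR_RGB2HSV); x0,y0,x1,y1=box
    m=((h[...,1]>50)&(h[...,2]>120)).astype(np.uint8); k=np.zeros_like(m); k[y0:y1,x0:x1]=m[y0:y1,x0:x1]
    cs,_=cv2.findContours(k,0,2); c=max(cs,key=cv2.contourArea)
    w=toworld("top",cv2.convexHull(c)[:,0],48)[:,:2].astype(np.float32)
    return cv2.minAreaRect(w)
def edge(im,x0=175,x1=404):
    h=cv2.cvtColor(im,cv2.COLOR_RGB2HSV); pts=[]
    for u in range(x0,x1,4):
        col=h[110:160,u]; v=np.where((col[:,0]>22)&(col[:,0]<34)&(col[:,1]>120)&(col[:,2]>140))[0]
        if len(v): pts.append((u,110+v[-1]+.5,110+v[0]-.5))
    p=np.array(pts); 
    return toworld("top",p[:,:2],40)[:,:2],toworld("top",p[:,[0,2]],40)[:,:2]
E
python3 - <<'E'
from h import *
im=bot.get_image("top")
for b in((325,165,400,250),(248,155,322,235),(170,155,245,235)):
    r=measure(im,b); print(r, cv2.boxPoints(r).round().tolist())
for w in edge(im):
    f=np.polyfit(w[:,1],w[:,0],1); print("edge x=%.4f y+%.1f"%tuple(f), np.abs(np.polyval(f,w[:,1])-w[:,0]).max())
print("corners",toworld("top",[[172,131],[407,142],[407,281],[158,271]],40))
E
```

```text
((519.00146484375, -124.818359375), (99.96564483642578, 120.50701141357422), 82.89204406738281) [[453.0, -167.0], [573.0, -182.0], [585.0, -83.0], [465.0, -68.0]]
((551.423095703125, 44.569053649902344), (100.05529022216797, 120.59669494628906), 81.92072296142578) [[485.0, 4.0], [604.0, -13.0], [618.0, 86.0], [499.0, 103.0]]
((551.0789184570312, 215.02235412597656), (100.04224395751953, 120.48477935791016), 79.99260711669922) [[483.0, 176.0], [602.0, 155.0], [619.0, 254.0], [500.0, 275.0]]
edge x=0.0386 y+677.6 1.9447170237024238
edge x=0.0353 y+688.6 2.6951815768774168
corners [[ 695.38918481  304.56662041   40.        ]
 [ 672.74665973 -233.4445621    40.        ]
 [ 362.5280485  -222.83130142   40.        ]
 [ 381.00435139  313.11604312   40.        ]]
```

Edge: x ≈ 688.6 + 0.04·y, outward heading −0.04 rad. The car board's centre is at (519, −125), heading −0.12. I'll put half-open fingers behind it at about (425, −115), square to the edge.

Request:
drive_tool(series=[24,-24,0,1.2,0,48,-49,0,2.4,0,71,-73,0,3.6,0,95,-98,0,4.8,0,119,-122,0,6,0,143,-146,0,7.2,0,166,-171,0,8.4,0,190,-195,0,9.6,0])

```text
t: 0.82
ee_pos: [307.4, -354.2, 404.6]
tool_rot: [0.0, 0.998, 0.063, -0.0]
wrist_force: [0.3, 0.0, 0.0]
finger_gap: 0.528
finger_force: 0.0
```

```bash
cat > go.py <<'E'
import sys
from h import *
def plan(x,y,z,hd):
    s=bot.read_state(); q=s["tool_rot"]; r=R.from_quat([q[1],q[2],q[3],q[0]]); p=np.array(s["ee_pos"])
    X=r.apply([1,0,0]); a=np.arctan2(X[1],X[0])
    print("t",s["t"],"pos",p.round(1),"head",a.round(3),"gap",round(s["finger_gap"],2),"F",np.round(s["wrist_force"],1))
    print("shift",r.inv().apply(np.array([x,y,z])-p).round(1),"turn deg",-np.degrees(hd-a).round(1))
plan(*map(float,sys.argv[1:]))
E
python3 go.py 425 -115 280 -0.04
```

```text
t 0.8167 pos [ 307.4 -354.2  404.6] head 0.127 gap 0.53 F [0.3 0.  0. ]
shift [ 147.  -222.4  124.5] turn deg 9.6
```

Request:
drive_tool(series=[20,-31,10,1.3,0,40,-61,20,2.7,0,60,-91,35,4,0,80,-121,55,5.3,0,100,-151,75,6.5,0,120,-181,95,8,0,135,-204,110,9,0,147,-222,124,9.6,0])

```text
t: 1.48
ee_pos: [424.9, -114.4, 279.8]
tool_rot: [-0.0, 1.0, -0.019, -0.0]
wrist_force: [0.7, -0.5, 0.2]
finger_gap: 0.495
finger_force: 0.0
```

```bash
python3 go.py 425 -115 225.5 -0.04
python3 - <<'E'
from h import *
im=bot.get_image("top");cv2.imwrite("pics/t1.png",cv2.resize(im[100:300,140:440,::-1],(780,520)))
E
```

```text
t 1.4833 pos [ 424.9 -114.4  279.8] head -0.038 gap 0.5 F [ 0.7 -0.5  0.2]
shift [ 0.1  0.6 54.3] turn deg 0.1
```

View pics/t1.png

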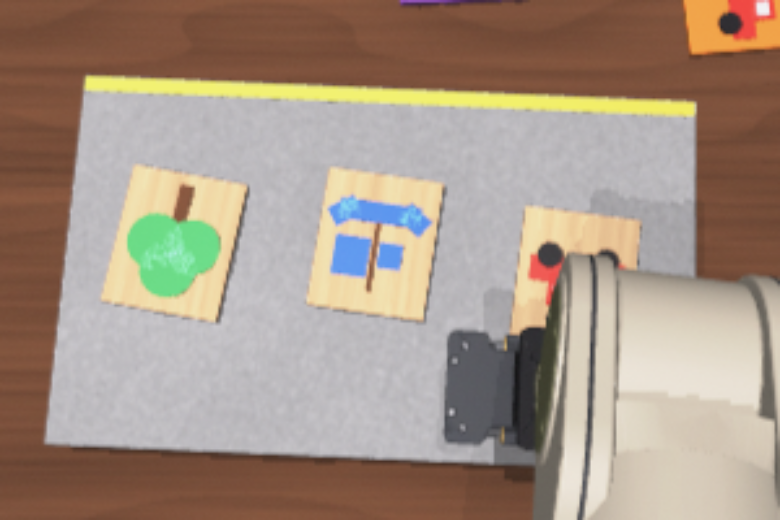

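The crop shows the gripper just behind the robot-side end of the car board, with the boat board clear of it. I'll go down next, with the tips ending about 3.5 mm above the deck.

Request:
drive_tool(series=[0,0,12,0,0,0,0,24,0,0,0,0,34,0,0,0,0,42,0,0,0,0,48,0,0,0,0,52,0,0,0,0,54,0,0,0,0,54,0,0])

```text
t: 2.2
ee_pos: [424.5, -117.1, 226.6]
tool_rot: [-0.0, 1.0, -0.02, -0.0]
wrist_force: [-0.4, -0.1, -0.4]
finger_gap: 0.502
finger_force: 0.0
```

```bash
python3 go.py 565 -121 225.5 -0.04
```

```text
t 2.2 pos [ 424.5 -117.1  226.6] head -0.039 gap 0.5 F [-0.4 -0.1 -0.4]
shift [140.6  -1.6   1.1] turn deg 0.0
```

Request:
drive_tool(series=[5,0,1,0,0,12,0,1.5,0,0,20,0,1.5,0,0,28,0,1.5,0,0,36,0,1.5,0,0,44,0,1.5,0,0,52,0,1.5,0,0,60,0,1.5,0,0])

```text
t: 2.87
ee_pos: [485.4, -119.3, 225.2]
tool_rot: [-0.0, 1.0, -0.02, -0.0]
wrist_force: [-0.8, -0.9, 0.0]
finger_gap: 0.498
finger_force: 0.3
```

Request:
drive_tool(series=[9,0,0,0,0,18,0,0,0,0,27,0,0,0,0,36,0,0,0,0,45,0,0,0,0,54,0,0,0,0,62,0,0,0,0,70,0,0,0,0])

```text
t: 3.53
ee_pos: [555.2, -122.1, 225.2]
tool_rot: [0.0, 1.0, -0.02, -0.0]
wrist_force: [-1.3, 0.2, 0.6]
finger_gap: 0.498
finger_force: 0.3
```

```bash
python3 go.py 592 -122 225.5 -0.04
python3 - <<'E'
from h import *
im=bot.get_image("top");cv2.imwrite("pics/t2.png",cv2.resize(im[100:300,140:440,::-1],(780,520)))
im=bot.get_image("scene");cv2.imwrite("pics/s2.png",cv2.resize(im[130:330,180:480,::-1],(780,520)))
E
```

```text
t 3.5333 pos [ 555.2 -122.1  225.2] head -0.039 gap 0.5 F [-1.3  0.2  0.6]
shift [36.7 -1.6 -0.3] turn deg 0.0
```

View pics/t2.png

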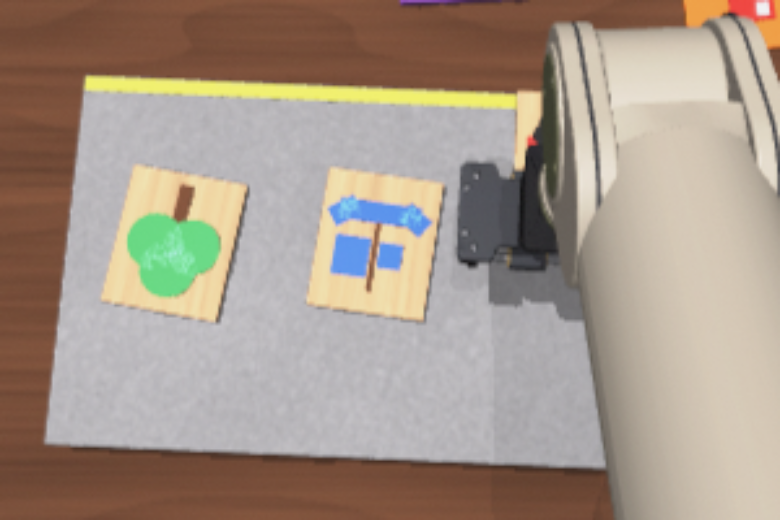

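View pics/s2.png

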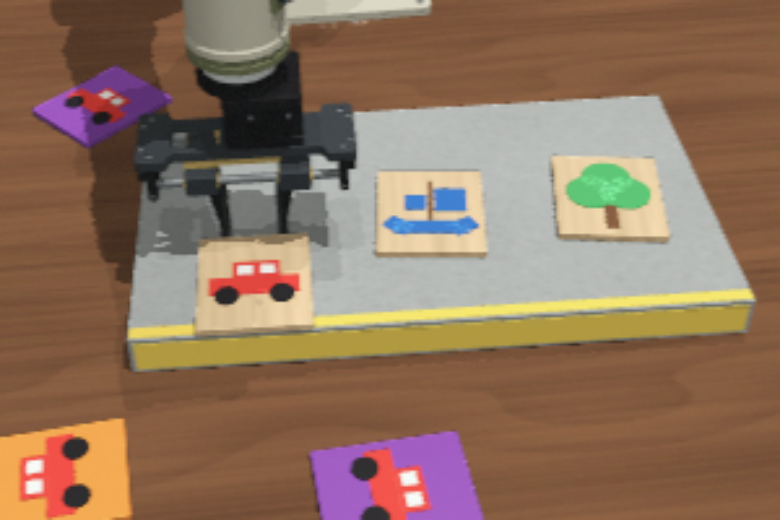

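The scene crop shows the board squared on two fingertips, with its front roughly level with the edge (crop corners (196,333) and (312,328)). I'll measure it there.

```bash
cat >> h.py <<'E'
def scene_board(im,box):
    h=cv2.cvtColor(im,cv2.COLOR_RGB2HSV); x0,y0,x1,y1=box
    red=((h[...,0]<8)|(h[...,0]>172))&(h[...,1]>120)
    m=(((h[...,0]<26)&(h[...,1]>35)&(h[...,1]<150)&(h[...,2]>150))|red).astype(np.uint8); k=np.zeros_like(m); k[y0:y1,x0:x1]=m[y0:y1,x0:x1]
    c=max(cv2.findContours(k,0,2)[0],key=cv2.contourArea)
    return cv2.minAreaRect(toworld("scene",cv2.convexHull(c)[:,0],48)[:,:2].astype(np.float32))
E
python3 - <<'E'
from h import *
im=bot.get_image("scene")
r=scene_board(im,(245,215,310,290)); print(r,cv2.boxPoints(r).round())
print(toworld("scene",np.array([[130,330],[752,293]])/2.6+[180,130],40))
E
```

```text
((631.2706298828125, -133.9271240234375), (120.63290405273438, 123.79578399658203), 85.26813507080078) [[ 565. -189.]
 [ 688. -199.]
 [ 698.  -79.]
 [ 575.  -69.]]
[[ 670.09282622 -232.1313021    40.        ]
 [ 693.22663632  303.66521073   40.        ]]
```

Contact geometry puts the centre about 55 mm inside the edge, so I push 36 mm more and then back off.

Request:
drive_tool(series=[6,0,0,0,0,12,0,0,0,0,18,0,0,0,0,24,0,0,0,0,29,0,0,0,0,33,0,0,0,0,36,0,0,0,0,36,0,0,0,0])

```text
t: 4.35
ee_pos: [590.9, -123.4, 225.2]
tool_rot: [-0.0, 1.0, -0.02, 0.0]
wrist_force: [-0.6, 0.7, 0.5]
finger_gap: 0.497
finger_force: 0.0
```

Request:
drive_tool(series=[-10,0,0,0,0,-25,0,0,0,0,-40,0,0,0,0,-50,0,-25,0,0,-60,0,-60,0,0,-80,0,-95,0,0,-110,0,-120,0,0,-130,0,-150,0,0])

```text
t: 5.02
ee_pos: [458.5, -118.0, 375.9]
tool_rot: [0.0, 1.0, -0.02, -0.0]
wrist_force: [0.9, -0.6, 0.1]
finger_gap: 0.501
finger_force: 0.0
```

Request:
drive_tool(series=[-5,35,-15,0,0,-5,70,-30,0,0,-5,105,-30,0,0,-5,140,-30,0,0,-5,175,-30,0,0,-5,205,-30,0,0,-5,220,-30,0,0,-5,220,-30,0,0])

```text
t: 5.68
ee_pos: [445.5, -341.6, 404.7]
tool_rot: [0.0, 1.0, -0.022, -0.0]
wrist_force: [-0.8, -0.5, -0.4]
finger_gap: 0.5
finger_force: 0.0
```

Run:
```python
from h import *
im=bot.get_image("top");cv2.imwrite("pics/t3.png",cv2.resize(im[100:300,140:440,::-1],(780,520)))
for b in((248,155,322,235),(170,155,245,235)): print(measure(im,b))
# car picture: mask pale wood + red, excluding yellow strip by hue
s=bot.read_state();print(s["t"],s["ee_pos"],s["wrist_force"])
```

```text
((551.423095703125, 44.569053649902344), (100.05529022216797, 120.59669494628906), 81.92072296142578)
((551.0641479492188, 215.17404174804688), (100.21109771728516, 120.33658599853516), 79.6687240600586)
5.7333 [ 446.37741515 -339.13556459  404.83755598] [ 0.0655349   0.6294941  -0.02336904]
```

View pics/t3.png

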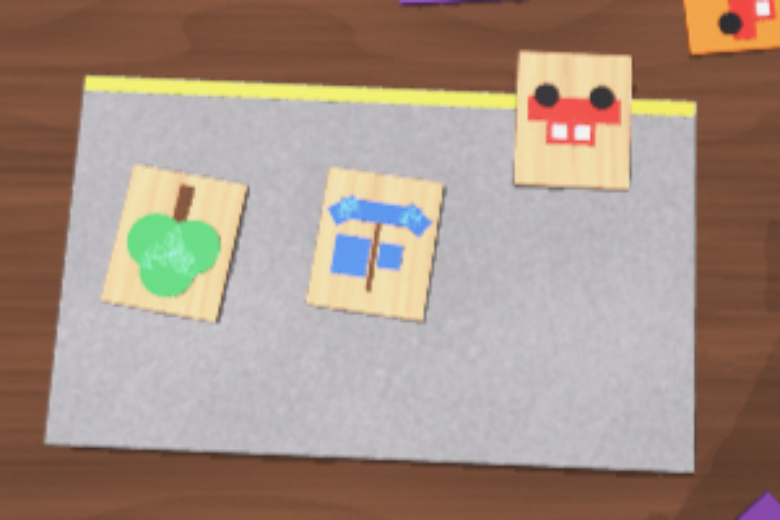

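The top view shows the board squared, with crop corners at about (518,50), (632,55), (629,188) and (514,185). The edge line crosses it near row 96, and the other boards haven't moved. One numeric check before handing in.

Run:
```python
from h import *
f=lambda p,z:toworld("top",np.array(p)/2.6+[140,100],z)[:,:2]
b=f([[518,50],[632,55],[629,188],[514,185]],48); e=f([[85,75.],[695,101]],40)
d=(e[0]-e[1]);d/=np.linalg.norm(d); n=np.array([d[1],-d[0]])
L=b[0]+b[1]-b[2]-b[3]
print("centre",b.mean(0),"x",(b.mean(0)-e.mean(0))@n,"y",(b.mean(0)-e.mean(0))@d,"ang",np.arctan2(L@d,L@n))
```

```text
centre [ 660.96997541 -125.95017063] x -23.353455494311564 y -161.41061466313056 ang -0.001225083929126913
```

```bash
python3 -c "
from rig import bot
print(bot.close_job())"
```

```text
the job is handed in; nothing more can be done
None
```

The red-car board lies square to the striped edge with its centre about 23 mm inside it (about 37 mm overhanging); the boat and tree boards did not move, and the job was handed in after about 6 s of the 32 s allowed, though no verdict came back.

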